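# Offer up a lifting lug over a tube

### The arm

A 6-joint arm with a two-finger parallel gripper is mounted at the origin on the work surface. World frame = base frame: x ahead of the robot, y to its left, z up, the work surface at z = 0. Lengths are in mm, angles in rad, forces in N, time in s.
With the tool pointing down it reaches from about 300 to 775 mm from the base axis. Payload 14.6 kg.
Tool frame: the origin (TCP) lies midway between the tips of the shut fingers; the grasp point (between the pads) lies grasp_offset behind it (grasp_offset is the distance from the TCP to the grasp point, in mm); z points along the fingers, y is the line along which they close (so a half turn about z gives the same grasp; the last joint's range is limited). The gripper opens to 94 mm and grips with 3 to 60 N. Pads are 16 mm wide; open, the fingers measure 119 mm over their backs; the gripper's body (75 mm by 177 mm) begins 78 mm behind the grasp point.
Start: joints at [-1.193, 0.3, 1.521, -0, 1.321, -0.067], TCP at [236.644, -496.476, 205.446] pointing down, gripper open.
Joint ranges: [-3.03, 3.03], [-0.79, 2.21], [0.23, 2.52], [-1.04, 4.18], [0, 3.07], [-2.55, 2.55]. Speed limits (rad/s): [2.22, 2.22, 2.57, 3.14, 3.14, 3.14].

### API

Orientations are given as [roll, pitch, yaw] about the fixed x, y, z axes, in that order (R = Rz(yaw) Ry(pitch) Rx(roll)).
In Python, from cell import * gives the robot as it stands. The module is installed in compiled form; this text tells all that it offers.
- The arm moves only by the shell command python3 -m jog 'ROWS' [FORCE]. ROWS is JSON, a list of rows, each a list of 3 entries, a list of its own where there are three numbers: the finger opening in mm, from 0 to 94, then the shift along the tool's x, y, z in units of 50 mm (1.0 is 50 mm), then the turn about the tool's z in units of 180 degrees (1.0 is 180 degrees). In form: [[fingers, [dx, dy, dz], twist], ...]. A call has 1 to 20 rows; each row shifts and turns the commanded pose from where the row before left it, along the tool's axes as they then stand; what a row does not reach is not made up. A row lasts 1/10 s, in which the tool goes at most 50 mm and 8.59 degrees, less where a joint would pass 70% of its speed; a pose out of reach is approached as far as the arm can. A call with a number of a shift or a turn outside -1 to 1 is refused whole. A call with a gripper value outside its range is refused whole. The fingers move at their own pace and stop on an object; FORCE is the grip in N (left out, the last holds). Time passes only in rows, so rows that do not move let the fingers close. It gives the time, the measured TCP pose, the force, the opening and the grip force at its end, in the units of the state.
- read_state(): the state, without advancing time (a new reading comes with each control period).
- camera(name): name is "scene" or "top"; returns the picture (480x640x3 uint8, red, green, blue); there is no depth.
- calibration(name): a dict with "mtx" (3x3 intrinsics, pixels), "distortion" ([k1, k2, p1, p2, k3] as OpenCV has them; the pictures are not rectified), "cam_to_world" (4x4, takes a point from camera to world coordinates). Camera axes: x right, y down, z forward; pixel columns grow to the right and rows downward; lengths in mm; the calibration is good to about 2 mm. A picture is of the moment at which its call begins. calibration takes no time and is no camera call.
- sign_off(): hands the job in; it is judged then, once.
Trained networks look in the newest picture that a camera, given by its name, has taken for a name from the list of things; names that differ only in an ending like _2 or _b are one class to them, and where a whole thing is asked for, a point or a joint stands for the part that bears it (a point fixed in the world has none). Each returns a list of dicts, best first, with "conf" (0 to 1); they miss things now and then, are a little off and sometimes report something else, mostly with a low value. They report only what shows in the picture. A call takes as long as a camera call. They do not tell look-alikes from the thing itself.
- regions_of(camera, query): "pixels" (480x640 bool, what is visible of it) and "rect" ([centre column, centre row, width, height] in pixels, round what is visible of it).
The state is a dict: "clock": time; "joints": joint angles; "qd": joint speeds; "effort": joint torques, N m; "eef_pos": TCP position; "eef_rot": TCP orientation; "wrist_force": force on the tool from outside, world axes, zero at the start; "moment": the same for the moment, N m; "finger_gap": finger opening in mm; "finger_force": force on a finger pad.
Only numpy, scipy, OpenCV 4.12 (cv2) and the standard library are available. Lean on these libraries where they do the work, as an engineer would, in place of code of your own. Each camera call takes 0.05 s, during which the arm holds its last target. There are 200 camera calls.

### The job

Swing the scribing arm fully up, off the upright tube. Then pick up the lifting lug, carry it over the rusty beam without hitting the beam, and hold it hovering about 8 mm above the tube's open top, level, its rectangular base plate centred over and in line with the tube's rectangular outline, touching nothing but your gripper. Finish still holding it there, with the arm still up, and leave the other loose things where they are.

Things in the scene. Friction and masses are not known exactly. Their poses are not given: they have to be found in the camera images.
- lug: Lifting lug, loose, bare grey metal, 0.35-0.55 kg: base plate 80 (x) x 60 (y) x 8 mm and, in its middle, an upright blade 50 mm long (x), 12 mm thick (y), reaching 60 mm above the underside, with an 18 mm hole. Origin: centre of the underside; z up; same when turned half round. Starts flat on the table on the beam's -y side, yaw varies. Pinch the blade across y, about 38 mm above the underside.
- tube_top (a point): Centre of the open top of the upright rusty rectangular tube, 92 mm above the table; outside 80 mm (along this point's x) x 60 mm (y), wall 5 mm, rim level, z up. Fixed; blue jaws at its foot reach 34 mm up. The lug's 80 mm side belongs along the tube's 80 mm side, either way round.
- scribe_arm (a joint): Scribing arm's angle, rad: 0 = level, brass point just over the tube's mouth; 1.4 = fully up, at its stop. Starts at 0 to 0.2. Stiff hinge: stays where it is left; 3 to 5 N at the red grip bar raises it. Aluminium arm 18 mm wide, 147 mm from pivot to end, between two blue cheeks (top 161 mm above the table) centred 175 mm to the tube's +y side.
- lever_grip (a point): Grip point on the axis of the red round bar at the scribing arm's end: bar 12 mm in diameter, along the tube top's x, sticking out towards the robot (-x). The point is 41 mm from the arm's side and 28 mm from the bar's free end. Arm level: 135 mm above the table, 40 mm to +y of the tube's centre line. It swings with the arm; the bar can roll between fingers.
- lever_pivot (a point): Point on the arm's pivot axis (parallel to the tube top's x), 135 mm above the table, 130 mm straight across the axis from lever_grip. As the arm is raised lever_grip swings about it, at first straight up, then over towards +y, away from the tube.
- beam: Rusty steel box beam lying on the table, fixed, between the lug and the tube: 460 (x) x 60 (y) x 100 mm high, origin at the middle of its underside. On top sits a red welding magnet, 50 x 18 mm, reaching 140 mm above the table.
- flange: Loose green round flange, 76 mm in diameter, 9 mm thick, with a 34 mm boss to 40 mm height. Leave it. Origin: centre of its underside.
- bracket: Loose rusty angle bracket, base 60 x 50 mm, 56 mm high. Leave it. Origin: centre of its underside.
- hammer: Loose hammer lying beyond the other workpieces. Leave it. Origin on its underside.
- wrench: Loose wrench lying on the table near the robot. Leave it. Origin on its underside.
- bolt_cup: Loose steel cup, 80 mm in diameter, 70 mm tall. Leave it. Origin: centre of its underside.
- fixture: The fixed unit of base plate (170 x 280 x 12 mm, from 60 mm on the tube's -y side to 220 mm on its +y side), tube, jaws, blue cheeks and scribing arm. Origin: on the table, on the tube's axis; axes as the tube top's. Yawed up to about 0.25 rad.
Mind the look-alikes: they are no part of the job. Leave any orange or red look-alike of the lug alone.

How it is judged:
By the outcome, as a careful person would: the job done as asked, in the order asked, and still so for the second after the job is handed in, while the arm keeps its last pose, push and grip.
It also fails if it takes over 58 s, if anything falls off the work surface, if the arm or the gripper's body presses on something with over 40 N, if the wrist force passes 120 N, or if a joint passes its speed limit or range.

## Working session

There is one attempt and no reset: what is moved stays moved. The work goes in short steps, Python scripts to look and compute and a shell command to move; the robot and the scene stay as the last step left them, time stands still between calls to the robot, and variables do not carry over. Pictures are saved under pics/ and viewed, at most 10 in all, crops included, and the job is handed in when it is done.

```bash
mkdir -p pics; python3 - <<'E'
from cell import *
import cv2,numpy as np
for c in ("scene","top"):
    im=camera(c); cv2.imwrite(f"pics/{c}0.png",im[:,:,::-1])
    k=calibration(c); print(c,k["mtx"],k["distortion"],np.round(k["cam_to_world"],3))
    for q in ("lug","tube_top","scribe_arm","lever_grip","beam","fixture"):
        try: print(q,[(np.round(r["rect"]).tolist(),round(r["conf"],2)) for r in regions_of(c,q)][:3])
        except Exception as e: print(q,e)
s=read_state(); print({k:np.round(v,3).tolist() for k,v in s.items()})
E
```

```text
scene [[471.57540974   0.         324.21300546]
 [  0.         471.57540974 235.74690297]
 [  0.           0.           1.        ]] [-0.05548315  0.          0.          0.          0.        ] [[-4.240000e-01  6.440000e-01 -6.370000e-01  1.241685e+03]
 [ 9.060000e-01  3.010000e-01 -2.990000e-01  3.358200e+02]
 [-1.000000e-03 -7.040000e-01 -7.100000e-01  8.628570e+02]
 [ 0.000000e+00  0.000000e+00  0.000000e+00  1.000000e+00]]
lug [([235.0, 342.0, 45.0, 42.0], 0.92), ([255.0, 256.0, 40.0, 41.0], 0.6), ([292.0, 228.0, 26.0, 38.0], 0.58)]
tube_top [([446.0, 276.0, 136.0, 121.0], 0.63), ([251.0, 209.0, 28.0, 23.0], 0.58), ([256.0, 164.0, 52.0, 19.0], 0.26)]
scribe_arm [([468.0, 242.0, 77.0, 54.0], 0.79), ([192.0, 234.0, 25.0, 24.0], 0.3), ([446.0, 277.0, 138.0, 124.0], 0.28)]
lever_grip [([469.0, 242.0, 80.0, 52.0], 0.86)]
beam [([320.0, 251.0, 106.0, 158.0], 0.79), ([468.0, 240.0, 73.0, 53.0], 0.55), ([445.0, 275.0, 136.0, 126.0], 0.31)]
fixture [([448.0, 277.0, 138.0, 125.0], 0.8), ([319.0, 251.0, 108.0, 155.0], 0.48)]
top [[592.03635099   0.         317.96682562]
 [  0.         592.
[... 436 characters left out ...]
([377.0, 282.0, 37.0, 42.0], 0.65)]
tube_top [([204.0, 278.0, 122.0, 77.0], 0.82), ([390.0, 233.0, 24.0, 36.0], 0.57)]
scribe_arm [([186.0, 294.0, 69.0, 40.0], 0.84)]
lever_grip [([184.0, 293.0, 72.0, 40.0], 0.57)]
beam [([328.0, 268.0, 26.0, 200.0], 0.66), ([248.0, 182.0, 34.0, 36.0], 0.3)]
fixture [([206.0, 281.0, 126.0, 80.0], 0.65)]
{'clock': 0.7, 'joints': [-1.193, 0.3, 1.521, 0.0, 1.321, -0.067], 'qd': [0.0, -0.0, 0.003, -0.001, 0.001, -0.0], 'effort': [-0.003, -53.158, -35.288, 0.071, 0.021, 0.0], 'eef_pos': [236.626, -496.475, 205.465], 'eef_rot': [3.142, -0.0, 0.445], 'wrist_force': [-0.238, 0.234, 0.45], 'moment': [-0.035, -0.011, -0.006], 'finger_force': 0.0, 'finger_gap': 94.085}
```

View pics/scene0.png

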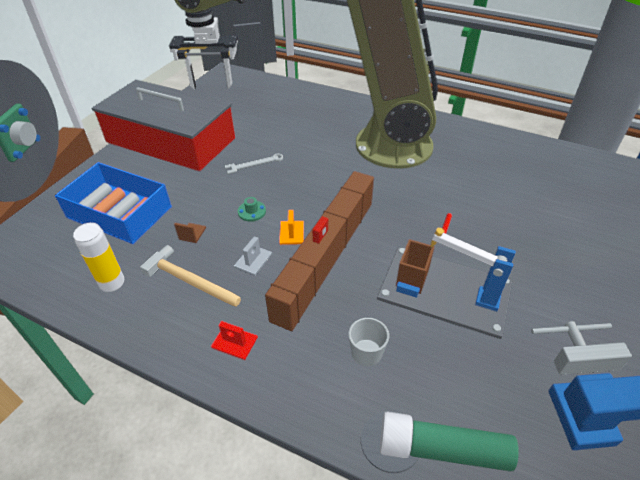

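View pics/top0.png

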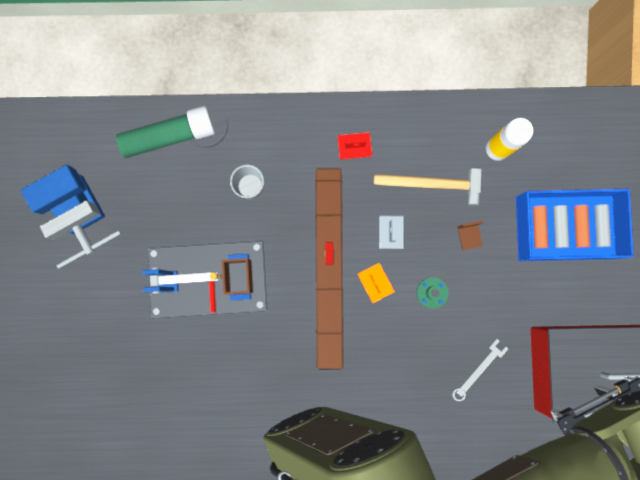

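Top view: grey lug at (391,232), an orange look-alike at (376,283), a red one at (355,146), tube mouth at (237,277), red bar at (213,296) and magnet on the beam at (329,253). Next I'll fit box models of the lug and fixture to masks in both views.

```bash
cat > h.py <<'E'
from cell import *
import cv2,numpy as np
from scipy.optimize import minimize
def proj(c,P):
    k=calibration(c); T=np.linalg.inv(np.array(k["cam_to_world"]))
    return cv2.projectPoints(np.asarray(P,float).reshape(-1,3),cv2.Rodrigues(T[:3,:3])[0],T[:3,3],np.array(k["mtx"]),np.array(k["distortion"]))[0].reshape(-1,2)
def place(P,p):
    c,s=np.cos(p[2]),np.sin(p[2]); P=np.asarray(P,float)
    return P@np.array([[c,s,0],[-s,c,0],[0,0,1]])+[p[0],p[1],0]
def box(x0,x1,y0,y1,z0,z1): return np.array([[x,y,z] for x in(x0,x1) for y in(y0,y1) for z in(z0,z1)],float)
LUG=[box(-40,40,-30,30,0,8),box(-25,25,-6,6,8,60)]
def ray(c,uv,z):
    k=calibration(c); n=cv2.undistortPoints(np.array([[uv]],float),np.array(k["mtx"]),np.array(k["distortion"]))[0,0]
    M=np.array(k["cam_to_world"]); d=M[:3,:3]@[*n,1]; o=M[:3,3]; return o+d*(z-o[2])/d[2]
def sil(c,boxes,p,S=4):
    m=np.zeros((480*S,640*S),np.uint8)
    for b in boxes:
        h=cv2.convexHull(((proj(c,place(b,p))+.5)*S).astype(np.float32)); cv2.fillConvexPoly(m,np.round(h).astype(np.int32),1)
    return cv2.resize(m.astype(np.float32),(640,480),interpolation=cv2.INTER_AREA)
def fit(masks,boxes,p0):
    f=lambda p:sum(np.abs(sil(c,boxes,p)-m).sum()/m.sum() for c,m in masks.items())
    best=None
    for a in (0,.15,-.15):
        r=minimize(f,[p0[0],p0[1],p0[2]+a],method="Nelder-Mead",options=dict(initial_simplex=np.array([p0]*4)+[0,0,a]+np.vstack([np.zeros(3),np.diag([8,8,.15])]),xatol=.02,fatol=1e-4))
        if best is None or r.fun<best.fun: best=r
    return best.x,best.fun
def near(c,q,uv):
    R=[r for r in regions_of(c,q)]; R=[r for r in R if np.hypot(r["rect"][0]-uv[0],r["rect"][1]-uv[1])<15]
    return R[0]["pixels"].astype(np.float32) if R else None
E
python3 - <<'E'
from h import *
ims={c:camera(c) for c in("scene","top")}
m={c:near(c,"lug",uv) for c,uv in(("top",(391,232)),("scene",(253,256)))}
print({c:None if v is None else v.sum() for c,v in m.items()})
m={c:v for c,v in m.items() if v is not None}
p0=ray("top",(391,232),10); print("lug0",p0)
for y in(0,1.57):
    r=fit(m,LUG,[p0[0],p0[1],y]); print("lug both",np.round(r[0],3),r[1])
    for c in m: q=fit({c:m[c]},LUG,r[0]); print(c,np.round(q[0],3),q[1])
# tube: rust colour in top
im=ims["top"]; hsv=cv2.cvtColor(im,cv2.COLOR_RGB2HSV)
print("tube px",ray("top",(237,277),92),"bar",ray("top",(213,310),140),ray("top",(213,280),140),"beam",ray("top",(329,268),100),"magnet",ray("top",(329,253),140))
print("plate corners",[np.round(ray("top",u,12),1).tolist() for u in((153,254),(257,247),(156,311),(262,305))])
a=cv2.resize(im[235:325,135:275],None,fx=5.6,fy=5.6,interpolation=cv2.INTER_CUBIC)
b=cv2.resize(ims["scene"][205:340,375:525],None,fx=4,fy=4,interpolation=cv2.INTER_CUBIC)
cv2.imwrite("pics/a.png",a[:,:,::-1]);cv2.imwrite("pics/b.png",b[:,:,::-1])
E
```

```text
{'top': np.float32(776.0), 'scene': np.float32(749.0)}
lug0 [ 615.31484274 -148.43735219   10.        ]
lug both [ 6.16400e+02 -1.48796e+02 -1.90000e-02] 0.1594204604625702
top [ 6.16179e+02 -1.47371e+02 -2.50000e-02] 0.057667527347803116
scene [ 6.16973e+02 -1.50112e+02 -2.10000e-02] 0.0696762353181839
lug both [ 616.306 -148.997    3.118] 0.15741778910160065Traceback (most recent call last):
  File "<stdin>", line 9, in <module>
  File "h.py", line 24, in fit
    r=minimize(f,[p0[0],p0[1],p0[2]+a],method="Nelder-Mead",options=dict(initial_simplex=np.array([p0]*4)+[0,0,a]+np.vstack([np.zeros(3),np.diag([8,8,.15])]),xatol=.02,fatol=1e-4))
    res = _minimize_neldermead(fun, x0, args, callback, bounds=bounds,
                               **options)
    fxe = func(xe)
    fx = function(np.copy(x), *(wrapper_args + args))
  File "h.py", line 21, in <lambda>
    f=lambda p:sum(np.abs(sil(c,boxes,p)-m).sum()/m.sum() for c,m in masks.items())
               ~~~^^^^^^^^^^^^^^^^^^^^^^^^^^^^^^^^^^^^^^^^^^^^^^^^^^^^^^^^^^^^^^^^^
  File "h.py", line 21, in <genexpr>
    f=lambda p:sum(np.abs(sil(c,boxes,p)-m).sum()/m.sum() for c,m in masks.items())
                          ~~~^^^^^^^^^^^
  File "h.py", line 18, in sil
    h=cv2.convexHull(((proj(c,place(b,p))+.5)*S).astype(np.float32)); cv2.fillConvexPoly(m,np.round(h).astype(np.int32),1)
                       ~~~~^^^^^^^^^^^^^^
  File "h.py", line 5, in proj
    k=calibration(c); T=np.linalg.inv(np.array(k["cam_to_world"]))
ValueError: time passes only in moves, steps and waits
```

```bash
sed -i 's/^from scipy.*/&\nfrom functools import lru_cache\n_cal=calibration\ncalibration=lru_cache(None)(_cal)/' h.py
python3 - <<'E'
from h import *
ims={c:camera(c) for c in("scene","top")}
im=ims["top"]
print("tube px",ray("top",(237,277),92),"bar",ray("top",(213,310),140),ray("top",(213,280),140),"beam",ray("top",(329,268),100),"magnet",ray("top",(329,253),140))
print("plate corners",[np.round(ray("top",u,12),1).tolist() for u in((153,254),(257,247),(156,311),(262,305))])
a=cv2.resize(im[235:325,135:275],None,fx=5.6,fy=5.6,interpolation=cv2.INTER_CUBIC)
b=cv2.resize(ims["scene"][205:340,375:525],None,fx=4,fy=4,interpolation=cv2.INTER_CUBIC)
cv2.imwrite("pics/a.png",a[:,:,::-1]);cv2.imwrite("pics/b.png",b[:,:,::-1])
E
```

```text
tube px [510.18928067 218.83937949  92.        ] bar [437.00095421 265.98242682 140.        ] [503.23632652 265.5194983  140.        ] beam [526.40291266   6.97781077 100.        ] magnet [558.17671532   7.01452352 140.        ]
plate corners [[572.6, 434.1, 12.0], [584.8, 180.2, 12.0], [434.0, 426.8, 12.0], [443.3, 169.8, 12.0]]
```

View pics/a.png

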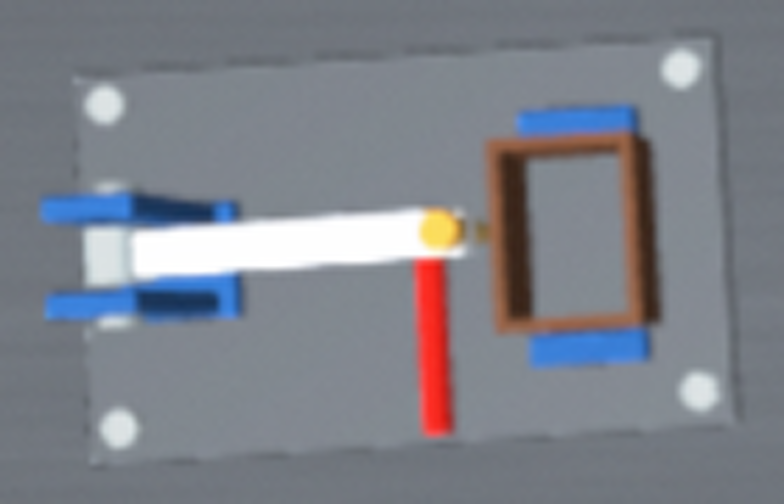

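View pics/b.png

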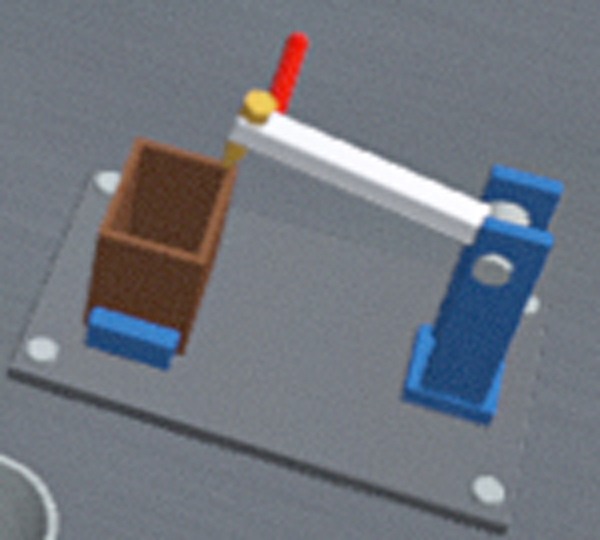

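Both crops show the fixture clearly: plate corners, rim corners, and the red bar with its free end at a(437,433) and b(297,38). I'll fit fixture pose and arm angle from these points.

```bash
cat > fx.py <<'E'
from h import *
from scipy.optimize import least_squares
A=[((75,75),(85,220,12)),((713,37),(85,-60,12)),((738,425),(-85,-60,12)),((92,465),(-85,220,12)),
 ((486,140),(40,30,92)),((634,132),(40,-30,92)),((647,322),(-40,-30,92)),((497,332),(-40,30,92))]
B=[((8,370),(85,-60,12)),((505,523),(85,220,12)),((140,139),(-40,-30,92)),((237,163),(-40,30,92)),((100,237),(40,-30,92)),((205,263),(40,30,92))]
O={"top":(A,5.6,(135,235),(437,433)),"scene":(B,4,(375,205),(297,38))}
def res(p,cams,sh):
    o=[]
    for c in cams:
        L,s,off,e=O[c]
        th=p[3]; X=[l for _,l in L]+[(-78,170-130*np.cos(th),135+130*np.sin(th))]
        U=(np.array([u for u,_ in L]+[e],float)+.5)/s-.5+off
        o.append(proj(c,place(X,p))-U)
    return np.concatenate(o).ravel()
if __name__=="__main__":
  for cams in(["top"],["scene"],["top","scene"]):
    r=least_squares(res,[510,219,.06,.1],args=(cams,0),x_scale=[10,10,.1,.1],loss="soft_l1")
    print(cams,np.round(r.x,3),"rms px",np.sqrt((r.fun**2).mean()).round(2),np.round(r.fun.reshape(-1,2),1).tolist())
  p=r.x
  for n,l in(("grip",(-50,170-130*np.cos(p[3]),135+130*np.sin(p[3]))),("pivot",(-50,170,135)),("tube",(0,0,92))): print(n,np.round(place([l],p),1))
  print("lug TCP yaw rot..",)
E
python3 fx.py
```

```text
['top'] [5.12602e+02 2.22538e+02 4.40000e-02 2.27000e-01] rms px 0.35 [[0.1, -0.1], [0.7, -0.6], [0.2, -0.2], [0.1, 0.1], [0.1, -0.1], [-0.4, -0.3], [-0.8, 0.5], [-0.1, 0.3], [0.0, 0.3]]
['scene'] [5.15663e+02 2.22250e+02 5.40000e-02 2.04000e-01] rms px 0.73 [[0.1, -0.4], [1.9, 0.5], [-1.2, -0.6], [0.3, 0.4], [-0.6, -0.8], [0.1, 0.5], [-0.1, -0.0]]
['top', 'scene'] [5.13310e+02 2.22475e+02 4.50000e-02 1.96000e-01] rms px 0.68 [[0.1, -0.3], [0.7, -0.9], [0.3, -0.5], [0.2, -0.1], [0.1, -0.4], [-0.4, -0.7], [-0.7, 0.1], [-0.0, 0.0], [0.8, -0.0], [0.3, -1.4], [1.8, 0.3], [-0.6, -1.3], [0.8, -0.1], [-0.3, -1.6], [0.3, -0.2], [0.4, -0.2]]
grip [[461.4 262.7 160.3]]
pivot [[455.7 390.  135. ]]
tube [[513.3 222.5  92. ]]
lug TCP yaw rot..
```

```bash
cat >> h.py <<'E'
def go(tx,ty,tz,pr=True):
    s=read_state(); p=np.array(s["eef_pos"]); y=s["eef_rot"][2]
    d=np.array([tx,ty,tz])-p; c,n=np.cos(y),np.sin(y)
    u=np.array([d[0]*c+d[1]*n, d[0]*n-d[1]*c, -d[2]])/50
    print("pos",p.round(1),"yaw",round(y,4),"tool units",u.round(3),"rows>=",np.ceil(np.linalg.norm(u))); return u
E
python3 -c "
from h import *
import cell; print([n for n in dir(cell) if not n.startswith('_')]); print(globals().get('grasp_offset'))"
python3 -m jog '[[94,[0,0,-1],0.042],[94,[0,0,-1],0.042],[60,[0,0,0],0.042],[60,[0,0,0],0]]'
python3 -c "
from h import *
go(449.2,262,305); print(read_state()['joints'])"
```

```text
['Unreachable', 'calibration', 'camera', 'grasp_offset', 'read_state', 'regions_of', 'sign_off']
18.8
clock: 1.4
eef_pos: [236.7, -496.6, 306.3]
eef_rot: [3.14, -0.001, 0.047]
wrist_force: [-0.3, 0.6, -0.6]
finger_gap: 81.2
finger_force: 0.0
pos [ 236.7 -496.6  306.3] yaw 0.0468 tool units [  4.955 -14.957   0.027] rows>= 16.0
[-1.19258003e+00  2.44209367e-01  1.36003346e+00  3.13307250e-06
  1.53545647e+00  3.31385871e-01]
```

```bash
python3 -m jog '[[50,[0.275,-0.83,0],0],[50,[0.275,-0.83,0],0],[50,[0.275,-0.83,0],0],[50,[0.275,-0.83,0],0],[50,[0.275,-0.83,0],0],[50,[0.275,-0.83,0],0],[50,[0.275,-0.83,0],0],[50,[0.275,-0.83,0],0],[50,[0.275,-0.83,0],0],[50,[0.275,-0.83,0],0],[50,[0.275,-0.83,0],0],[50,[0.275,-0.83,0],0],[50,[0.275,-0.83,0],0],[50,[0.275,-0.83,0],0],[50,[0.275,-0.83,0],0],[50,[0.275,-0.83,0],0],[50,[0.275,-0.83,0],0],[50,[0.275,-0.83,0],0]]'
python3 -c "
from h import *
im=camera('top'); cv2.imwrite('pics/c.png',cv2.resize(im[215:345,115:285],None,fx=4.5,fy=4.5,interpolation=cv2.INTER_CUBIC)[:,:,::-1])
go(449.2,262,142); print(read_state()['joints'])"
```

```text
clock: 3.2
eef_pos: [447.1, 263.5, 304.0]
eef_rot: [3.141, 0.002, 0.054]
wrist_force: [0.8, -1.2, 0.2]
finger_gap: 50.1
finger_force: 0.0
pos [447.7 267.7 302.9] yaw 0.0557 tool units [0.024 0.116 3.218] rows>= 4.0
[4.68165523e-01 1.81465586e-01 1.44310732e+00 1.16784161e-03
 1.52024364e+00 1.98322451e+00]
```

```bash
python3 -m jog '[[50,[0.02,0.12,0.8],0],[50,[0,0,0.8],0],[50,[0,0,0.8],0],[50,[0,0,0.5],0],[50,[0,0,0.3],0],[50,[0,0,0],0],[50,[0,0,0],0]]' 15
python3 -c "
from h import *
im=camera('scene'); cv2.imwrite('pics/c.png',cv2.resize(im[170:320,375:525],None,fx=4,fy=4,interpolation=cv2.INTER_CUBIC)[:,:,::-1])
go(449.2,262,142)"
```

```text
clock: 3.95
eef_pos: [448.4, 255.7, 145.4]
eef_rot: [3.141, 0.001, 0.051]
wrist_force: [-0.6, 0.4, 1.8]
finger_gap: 50.0
finger_force: 0.0
pos [448.7 255.8 146. ] yaw 0.0506 tool units [ 0.016 -0.123  0.079] rows>= 1.0
```

View pics/c.png

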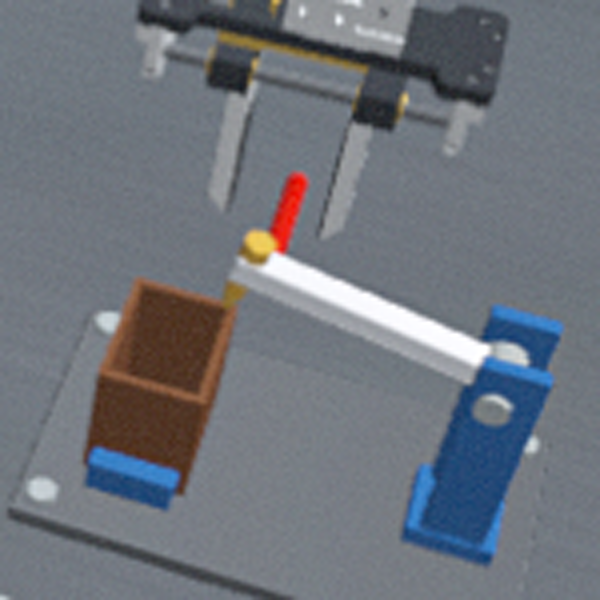

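The fingers straddle the red bar (bar end at crop (297,180)), slightly to −y of centre. I'll correct that and close.

```bash
python3 -m jog '[[50,[0.01,-0.12,0.08],0],[30,[0,0,0],0],[20,[0,0,0],0],[14,[0,0,0],0],[0,[0,0,0],0],[0,[0,0,0],0],[0,[0,0,0],0],[0,[0,0,0],0]]' 15
python3 -c "
from h import *
go(449.2,262,142);print(read_state()['wrist_force'])"
```

```text
clock: 4.8
eef_pos: [448.8, 262.1, 141.6]
eef_rot: [-3.141, -0.0, 0.049]
wrist_force: [-0.9, 3.1, -0.0]
finger_gap: 11.4
finger_force: 15.0
pos [448.8 262.1 141.6] yaw 0.049 tool units [ 0.008  0.002 -0.009] rows>= 1.0
[-0.88143491  3.14743151 -0.02710262]
```

```bash
python3 -m jog '[[0,[0,0,0],0],[0,[0,-0.08,-0.30],0],[0,[0,-0.115,-0.29],0],[0,[0,-0.15,-0.274],0],[0,[0,-0.18,-0.254],0],[0,[0,-0.21,-0.23],0],[0,[0,0,0],0]]' 25
python3 -m jog '[[0,[0,-0.236,-0.203],0],[0,[0,-0.26,-0.174],0],[0,[0,-0.278,-0.141],0],[0,[0,-0.293,-0.107],0],[0,[0,0,0],0]]'
python3 -m jog '[[0,[0,-0.15,-0.038],0],[0,[0,-0.15,-0.033],0],[0,[0,-0.03,0],0],[0,[0,0,0],0],[0,[0,0,0],0]]'
```

```text
clock: 5.5
eef_pos: [447.3, 297.8, 210.9]
eef_rot: [3.139, -0.001, 0.049]
wrist_force: [-4.8, -14.2, 15.9]
finger_gap: 10.9
finger_force: 25.0
clock: 6.0
eef_pos: [445.2, 352.5, 242.3]
eef_rot: [-3.141, -0.004, 0.049]
wrist_force: [0.2, -2.5, 16.6]
finger_gap: 11.2
finger_force: 25.0
clock: 6.5
eef_pos: [444.6, 367.4, 245.2]
eef_rot: [3.141, -0.003, 0.048]
wrist_force: [1.5, -7.7, 11.9]
finger_gap: 11.2
finger_force: 25.0
```

```bash
python3 -m jog '[[0,[0,-0.08,0.02],0],[0,[0,0,0],0]]'
python3 -m jog '[[0,[0,-0.08,0.02],0],[0,[0,0,0],0]]'
python3 -c "
from h import *
im=camera('scene'); cv2.imwrite('pics/d.png',cv2.resize(im[130:320,375:525],None,fx=3,fy=3,interpolation=cv2.INTER_CUBIC)[:,:,::-1])"
```

```text
clock: 6.7
eef_pos: [444.6, 367.9, 245.1]
eef_rot: [3.133, -0.002, 0.046]
wrist_force: [-4.8, -37.4, 25.0]
finger_gap: 11.3
finger_force: 25.0
clock: 6.9
eef_pos: [445.0, 370.5, 244.6]
eef_rot: [3.131, -0.003, 0.045]
wrist_force: [-3.8, -49.6, 30.3]
finger_gap: 16.1
finger_force: 25.0
```

View pics/d.png

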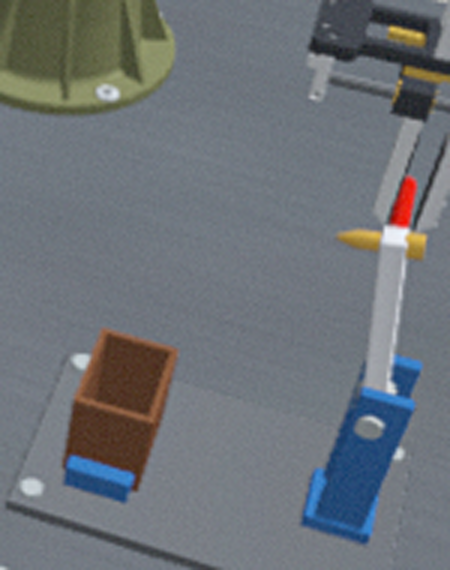

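The arm is up against its stop: the force climbed sharply with almost no motion, and the picture shows it nearly vertical. Relax, release and retreat upward.

```bash
python3 -m jog '[[11,[0,0.12,-0.03],0],[40,[0,0,0],0],[50,[0,0,0],0],[50,[0,0,0],0],[50,[0,0,-0.4],0],[50,[0,0,-0.8],0],[50,[0,0,-0.6],0],[50,[0,0,0],0]]'
python3 -c "
from h import *
go(616.5,-148.8,300);print(read_state()['joints'])"
```

```text
clock: 7.75
eef_pos: [443.9, 371.1, 337.3]
eef_rot: [-3.138, -0.005, 0.05]
wrist_force: [0.9, -0.1, 0.5]
finger_gap: 49.7
finger_force: 0.0
pos [443.9 371.1 337.3] yaw 0.0496 tool units [ 2.932 10.556  0.745] rows>= 11.0
[6.32960196e-01 3.03377670e-01 1.21667067e+00 5.61766362e-05
 1.61521765e+00 2.15416301e+00]
```

```bash
python3 -m jog '[[50,[0,0,0],0.022],[50,[0.28,0.79,0.05],0],[50,[0.28,0.79,0.05],0],[50,[0.28,0.79,0.05],0],[50,[0.28,0.79,0.05],0],[50,[0.28,0.79,0.05],0],[50,[0.28,0.79,0.05],0],[50,[0.28,0.79,0.05],0],[50,[0.28,0.79,0.05],0],[50,[0.28,0.79,0.05],0],[50,[0.28,0.79,0.05],0],[50,[0.28,0.79,0.05],0],[50,[0.28,0.79,0.05],0],[50,[0.28,0.79,0.05],0],[50,[0,0,0],0],[50,[0,0,0],0],[50,[0,0,0],0]]'
python3 -c "
from h import *
go(616.5,-148.8,19.2)"
```

```text
clock: 9.45
eef_pos: [615.0, -145.7, 300.3]
eef_rot: [-3.141, 0.001, -0.019]
wrist_force: [0.4, -0.8, -0.9]
finger_gap: 49.7
finger_force: 0.0
pos [ 615.  -145.7  300.3] yaw -0.0192 tool units [0.031 0.061 5.621] rows>= 6.0
```

```bash
python3 -m jog '[[50,[0.03,0.06,0.8],0],[50,[0,0,0.9],0],[50,[0,0,0.9],0],[50,[0,0,0.9],0],[50,[0,0,0.8],0],[50,[0,0,0.6],0],[50,[0,0,0.4],0],[50,[0,0,0.2],0],[50,[0,0,0.1],0],[50,[0,0,0],0],[50,[0,0,0],0],[50,[0,0,0],0]]'
python3 -c "
from h import *
go(616.5,-148.8,19.2)"
```

```text
clock: 10.65
eef_pos: [617.1, -149.9, 21.8]
eef_rot: [3.141, -0.002, -0.02]
wrist_force: [-0.9, 0.6, -0.3]
finger_gap: 49.6
finger_force: 0.0
pos [ 617.1 -149.9   21.8] yaw -0.0201 tool units [-0.012 -0.022  0.052] rows>= 1.0
```

```bash
python3 -m jog '[[30,[-0.01,-0.02,0.05],0],[20,[0,0,0],0],[0,[0,0,0],0],[0,[0,0,0],0],[0,[0,0,0],0],[0,[0,0,0],0],[0,[0,0,0],0]]' 40
python3 -c "
from h import *
go(616.5,-148.8,19.2); print(read_state()['wrist_force'])"
```

```text
clock: 11.35
eef_pos: [616.1, -149.0, 18.2]
eef_rot: [3.141, -0.0, -0.02]
wrist_force: [0.5, -1.8, 0.1]
finger_gap: 11.4
finger_force: 40.0
pos [ 616.1 -149.    18.2] yaw -0.0203 tool units [ 0.008 -0.003 -0.019] rows>= 1.0
[ 0.48375414 -1.80486223  0.10270432]
```

```bash
python3 -m jog '[[0,[0,0,-0.2],0],[0,[0,0,-0.4],0],[0,[0,0,-0.6],0],[0,[0,0,-0.7],0],[0,[0,0,-0.7],0],[0,[0,0,-0.7],0],[0,[0,0,-0.5],0],[0,[0,0,-0.3],0],[0,[0,0,-0.15],0],[0,[0,0,0],-0.0223],[0,[0,0,0],0],[0,[0,0,0],0]]'
python3 -c "
from h import *
go(513.3,222.5,230); print(read_state()['wrist_force'])"
```

```text
clock: 12.55
eef_pos: [615.7, -148.7, 229.9]
eef_rot: [-3.141, 0.001, 0.048]
wrist_force: [-0.3, -0.3, -4.1]
finger_gap: 11.7
finger_force: 40.0
pos [ 615.7 -148.7  229.9] yaw 0.0482 tool units [-1.689e+00 -7.514e+00 -2.000e-03] rows>= 8.0
[-0.34733108 -0.30854536 -4.07247389]
```

```bash
python3 -m jog '[[0,[-0.045,-0.2,0],0],[0,[-0.09,-0.4,0],0],[0,[-0.135,-0.6,0],0],[0,[-0.135,-0.6,0],0],[0,[-0.135,-0.6,0],0],[0,[-0.135,-0.6,0],0],[0,[-0.135,-0.6,0],0],[0,[-0.135,-0.6,0],0],[0,[-0.135,-0.6,0],0],[0,[-0.135,-0.6,0],0],[0,[-0.135,-0.6,0],0],[0,[-0.135,-0.6,0],0],[0,[-0.09,-0.4,0],0],[0,[-0.07,-0.3,0],0],[0,[-0.045,-0.2,0],0],[0,[0,0,0],0],[0,[0,0,0],0],[0,[0,0,0],0],[0,[0,0,0],0]]'
python3 -c "
from h import *
go(513.3,222.5,138); print(read_state()['wrist_force'])"
```

```text
clock: 14.45
eef_pos: [513.2, 220.8, 230.6]
eef_rot: [3.142, 0.0, 0.049]
wrist_force: [0.3, -0.8, -4.4]
finger_gap: 11.5
finger_force: 40.0
pos [513.2 220.8 230.6] yaw 0.0489 tool units [ 0.004 -0.033  1.853] rows>= 2.0
[ 0.29221984 -0.77386911 -4.39674284]
```

```bash
python3 -m jog '[[0,[0,-0.03,0.2],0],[0,[0,0,0.4],0],[0,[0,0,0.45],0],[0,[0,0,0.4],0],[0,[0,0,0.25],0],[0,[0,0,0.15],0],[0,[0,0,0],0],[0,[0,0,0],0],[0,[0,0,0],0]]'
python3 -c "
from h import *
go(513.3,222.5,118.2); print(read_state()['wrist_force'])
a=cv2.resize(camera('scene')[225:315,385:475],None,fx=6,fy=6,interpolation=cv2.INTER_CUBIC)
cv2.imwrite('pics/e.png',a[:,:,::-1])"
```

```text
clock: 15.35
eef_pos: [513.3, 223.2, 139.1]
eef_rot: [-3.141, -0.001, 0.05]
wrist_force: [-0.9, -0.0, -4.2]
finger_gap: 11.9
finger_force: 40.0
pos [513.3 223.2 139.1] yaw 0.0499 tool units [-0.     0.013  0.417] rows>= 1.0
[-0.93987471 -0.01985603 -4.21855388]
```

View pics/e.png

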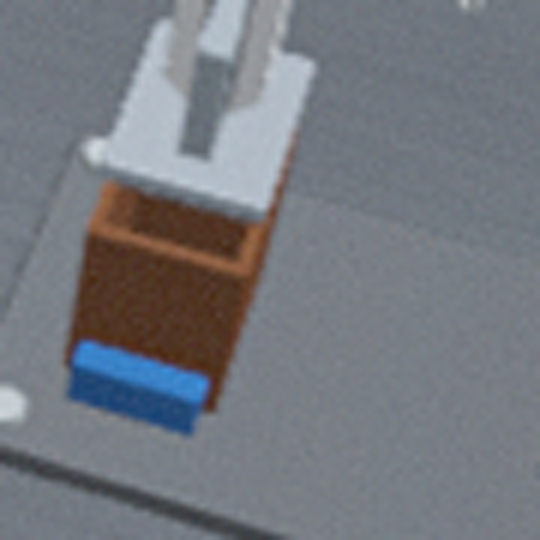

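Lug plate front edge runs from about (103,163) to (266,206) on its top face, with the tube rim's front corners at about (87,231) and (251,275). Now the relative offset from these.

```bash
python3 - <<'E'
from h import *
cv=lambda u:((np.array(u)+.5)/6-.5+[385,225])
pr=lambda X,p:np.round((proj("scene",place(X,p))-[385,225]+.5)*6-.5,0).tolist()
zb=139.1-18.2
print("expect lug bottom/top front corners",pr([(40,-30,zb),(40,30,zb),(40,-30,zb+8),(40,30,zb+8),(-40,30,zb+8),(-40,-30,zb+8)],(513.3,223.2,.05)))
for yaw in(.045,.05,.054): print("expect rim front",pr([(40,-30,92),(40,30,92)],(513.3,222.5,yaw)), "foot corner",pr([(40,30,12)],(513.3,222.5,yaw)))
im=camera("scene")
a=cv2.resize(im[225:315,385:475],None,fx=6,fy=6,interpolation=cv2.INTER_CUBIC)
q=lambda X:np.round((proj("scene",place(X,(513.3,223.2,.05)))-[385,225]+.5)*6-.5).astype(int)
L=q([(40,-30,zb),(40,30,zb),(-40,30,zb),(-40,-30,zb),(40,-30,zb+8),(40,30,zb+8),(-40,30,zb+8),(-40,-30,zb+8)])
R=q([(40,-30,92),(40,30,92),(-40,30,92),(-40,-30,92)])
for l,c in((L[:4],(0,255,0)),(L[4:],(0,255,0)),(R,(255,255,0))): cv2.polylines(a,[l.reshape(-1,1,2).astype(np.int32)],True,c,1)
b=camera("top")[255:300,212:262]; b=cv2.resize(b,None,fx=5,fy=5,interpolation=cv2.INTER_CUBIC)
q=lambda X:np.round((proj("top",place(X,(513.3,223.2,.05)))-[212,255]+.5)*5-.5).astype(np.int32)
cv2.polylines(b,[q([(40,-30,zb+8),(40,30,zb+8),(-40,30,zb+8),(-40,-30,zb+8)]).reshape(-1,1,2)],True,(0,255,0),1)
a[:225,540-250:]=b
cv2.imwrite('pics/f.png',a[:,:,::-1])
E
```

```text
expect lug bottom/top front corners [[100.0, 173.0], [265.0, 221.0], [102.0, 158.0], [268.0, 205.0], [319.0, 55.0], [160.0, 12.0]]
expect rim front [[88.0, 226.0], [250.0, 274.0]] foot corner [[217.0, 411.0]]
expect rim front [[89.0, 226.0], [250.0, 274.0]] foot corner [[218.0, 411.0]]
expect rim front [[89.0, 227.0], [251.0, 273.0]] foot corner [[218.0, 411.0]]
```

View pics/f.png

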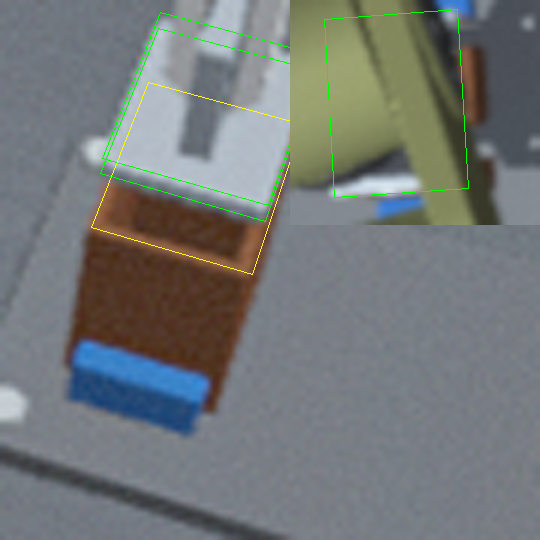

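```bash
cat > ed.py <<'E'
from h import *
from scipy.optimize import least_squares
from scipy.ndimage import map_coordinates
N=6
acc=np.mean([camera("scene").astype(float) for _ in range(N)],0)
ch={"g":acc.mean(2),"rb":acc[:,:,0]-acc[:,:,2]}
def edge(c,a,b,p,n=25,w=2.5,sgn=0):
    P=proj("scene",place([a,b],p)); d=(P[1]-P[0])/np.linalg.norm(P[1]-P[0]); nr=np.array([-d[1],d[0]])
    t=np.linspace(-w,w,51); out=[];
    for f in np.linspace(.08,.92,n):
        q=P[0]+f*(P[1]-P[0]); xy=q+t[:,None]*nr
        v=map_coordinates(ch[c],[xy[:,1],xy[:,0]],order=1); g=np.gradient(v); g=np.maximum(g*sgn,0) if sgn else abs(g)
        i=g.argmax(); s=slice(max(0,i-8),i+9); out.append(q+nr*(t[s]*g[s]).sum()/(g[s].sum()+1e-9))
    return np.array(out)
def run(edges,p0,name):
    p=np.array(p0,float)
    for it in range(6):
        obs=[edge(c,a,b,p) for c,a,b in edges]
        def f(x):
            o=[]
            for (c,a,b),O in zip(edges,obs):
                P=proj("scene",place([a,b],x)); d=(P[1]-P[0])/np.linalg.norm(P[1]-P[0]); o.append((O-P[0])@np.array([-d[1],d[0]]))
            return np.concatenate(o)
        r=least_squares(f,p,x_scale=[1,1,.02],loss="soft_l1",f_scale=.3); p=r.x
    print(name,p.round(3),"per-edge px",[(e.mean().round(2),e.std().round(2)) for e in np.split(f(p),len(edges))]); return p
s=read_state(); zb=s["eef_pos"][2]-18.2
print("TCP",np.round(s["eef_pos"],1),"yaw",round(s["eef_rot"][2],3))
L=run([("rb",(40,-28,zb),(40,28,zb)),("g",(35,-30,zb+8),(-10,-30,zb+8)),("g",(38,30,zb+8),(-25,30,zb+8)),("g",(40,-28,zb+8),(40,28,zb+8))],[s["eef_pos"][0],s["eef_pos"][1],.05],"lug")
T=run([("g",(40,-28,92),(40,28,92)),("rb",(40,-30,85),(40,-30,40)),("rb",(-40,30,80),(-40,30,40)) if proj("scene",place([(-40,30,60)],(513,222,.05)))[0,0]>proj("scene",place([(40,30,60)],(513,222,.05)))[0,0] else ("rb",(40,30,80),(40,30,40))],[513.3,222.5,.05],"tube")
print("lug-tube",(L-T).round(3))
E
python3 ed.py
```

```text
TCP [512.9 223.  138.2] yaw 0.05
lug [5.15517e+02 2.23103e+02 4.50000e-02] per-edge px [(np.float64(-0.02), np.float64(0.2)), (np.float64(-0.39), np.float64(0.63)), (np.float64(0.18), np.float64(0.14)), (np.float64(0.03), np.float64(0.09))]
tube [5.10626e+02 2.20704e+02 8.40000e-02] per-edge px [(np.float64(0.36), np.float64(0.82)), (np.float64(0.01), np.float64(0.1)), (np.float64(-0.22), np.float64(0.66))]
lug-tube [ 4.891  2.399 -0.038]
```

```bash
python3 - <<'E'
import re
t=open('ed.py').read()
t=t.replace("obs=[edge(c,a,b,p) for c,a,b in edges]","obs=[edge(c[:-1] if c[-1] in '+-' else c,a,b,p,sgn={'+':1,'-':-1}.get(c[-1],0)) for c,a,b in edges]")
t=t[:t.index("T=run")]+'''
T=run([("g-",(40,-28,92),(40,28,92)),("g+",(35,-22,92),(35,22,92)),("rb-",(40,-30,85),(40,-30,50)),("rb+",(-40,30,70),(-40,30,40))],[514.5,222.3,.05],"tube4")
T=run([("g-",(40,-28,92),(40,28,92)),("g+",(35,-22,92),(35,22,92)),("rb-",(40,-30,85),(40,-30,50)),("g",(85,0,12),(85,190,12))],[514.5,222.3,.05],"tube+plate")
print("lug-tube",(L-T).round(3))
'''
open('ed.py','w').write(t)
E
python3 ed.py
```

```text
TCP [512.9 223.  138.1] yaw 0.05
lug [5.15775e+02 2.23158e+02 4.40000e-02] per-edge px [(np.float64(0.07), np.float64(0.23)), (np.float64(-0.39), np.float64(0.65)), (np.float64(0.16), np.float64(0.18)), (np.float64(-0.04), np.float64(0.09))]
tube4 [5.15177e+02 2.22697e+02 5.30000e-02] per-edge px [(np.float64(0.15), np.float64(0.08)), (np.float64(-0.16), np.float64(0.11)), (np.float64(-0.0), np.float64(0.08)), (np.float64(0.01), np.float64(0.16))]
tube+plate [5.15108e+02 2.23310e+02 3.70000e-02] per-edge px [(np.float64(0.16), np.float64(0.08)), (np.float64(-0.15), np.float64(0.12)), (np.float64(-0.0), np.float64(0.1)), (np.float64(0.25), np.float64(0.78))]
lug-tube [ 0.668 -0.152  0.007]
```

```bash
python3 -m jog '[[0,[-0.01,0.01,0.1],0],[0,[0,0,0.1],0],[0,[0,0,0.1],0],[0,[0,0,0.07],0],[0,[0,0,0.03],0],[0,[0,0,0],0],[0,[0,0,0],0],[0,[0,0,0],0],[0,[0,0,0],0],[0,[0,0,0],0]]'
python3 - <<'E'
from h import *
P=[]
for i in range(10):
    im=camera("scene"); s=read_state(); P.append([*s["eef_pos"],s["eef_rot"][2],*s["wrist_force"]])
print(np.mean(P,0).round(2),np.std(P,0).round(2))
cv2.imwrite('pics/g.png',cv2.resize(im[130:320,375:525],None,fx=3.15,fy=3.15,interpolation=cv2.INTER_CUBIC)[:,:,::-1])
E
python3 ed.py
```

```text
clock: 17.1
eef_pos: [512.4, 222.5, 118.3]
eef_rot: [-3.142, -0.0, 0.05]
wrist_force: [-0.1, -0.1, -4.9]
finger_gap: 11.9
finger_force: 40.0
[ 5.1241e+02  2.2250e+02  1.1817e+02  5.0000e-02  6.0000e-02  1.7000e-01
 -4.5400e+00] [0.01 0.01 0.03 0.   0.68 0.5  0.53]
TCP [512.4 222.5 118.1] yaw 0.05
lug [5.15472e+02 2.22642e+02 4.90000e-02] per-edge px [(np.float64(0.11), np.float64(0.18)), (np.float64(-0.34), np.float64(0.68)), (np.float64(0.12), np.float64(0.13)), (np.float64(-0.1), np.float64(0.09))]
tube4 [5.15564e+02 2.23048e+02 4.60000e-02] per-edge px [(np.float64(-0.19), np.float64(0.67)), (np.float64(0.03), np.float64(0.17)), (np.float64(0.0), np.float64(0.09)), (np.float64(0.01), np.float64(0.16))]
tube+plate [5.15476e+02 2.23196e+02 4.10000e-02] per-edge px [(np.float64(-0.17), np.float64(0.68)), (np.float64(0.06), np.float64(0.18)), (np.float64(0.0), np.float64(0.09)), (np.float64(0.17), np.float64(0.72))]
lug-tube [-0.004 -0.554  0.007]
```

View pics/g.png

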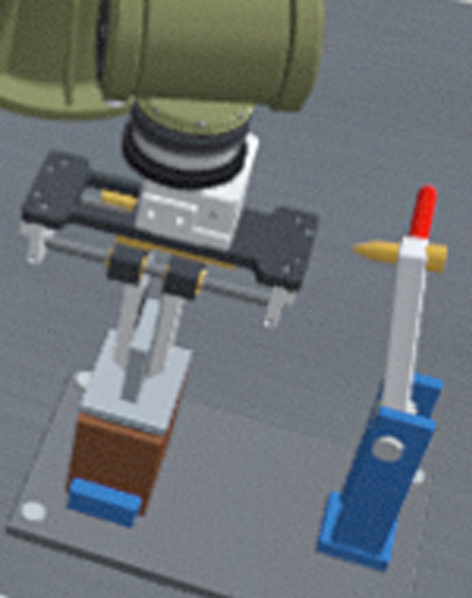

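The lug hovers centred over the tube mouth (about (130,390) in the crop), with the scribing arm still upright at (410,330) and clear of the gripper. The lug and tube agree within about 0.6 mm and 0.01 rad.

```bash
python3 -c "
from cell import *
print(sign_off())"
```

```text
the job is handed in; nothing more can be done
None
```

I swung the scribing arm up to its stop and handed the job in holding the lug level about 8 mm above the tube top, centred and in line to within about 1 mm and 0.01 rad by the scene camera; no verdict came back.

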